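# Slacken a strap clamp two turns and slide the rail to the end stop

### The job

The oak rail is held in the drilling jig by a strap clamp and has to go up to the jig's left end stop for its next hole. With a fingertip rolling round the knurled rim of the steel nut, slacken it two full turns anticlockwise (never past two and a half, or it runs off its stud), so that the strap rises over the rail's proud wooden plugs, and only then push the rail by its right end, flat along the fence, until it is home against the end stop; leave the clamp slack. Fingertip work only: do not pinch the nut, do not grip or lift the rail, and leave the tools around the jig where they lie.

Things in the scene. Friction and masses are not known exactly. Their poses are not given: they have to be found in the camera images.
- jig: Drilling jig screwed to the bench: plywood base 15 mm high, own x -86 to +70, y -155 to +155 mm; origin on the bench. Own y runs left along the fence to the end stop, x away from the robot, z up. Aluminium fence 28 mm above the base along the back, front face at x = +55 mm; the rail's lane is x = 10 to 55 mm. Nothing of the jig but nut and stud is higher than 66 mm above the bench.
- stop_face (a point): Centre of the end stop's face at the left end of the rail's lane: own x 30, y 122 mm of the jig, 31 mm above the bench, axes as the jig's, fixed to it. The stop is 50 mm wide across the lane and 30 mm above the base.
- nut (a joint): Turn of the knurled nut, rad, counted on over full turns: 0 = tight, as at the start; grows anticlockwise from above (loosening); 12.57 = two turns. Stays where left; takes about 2 N along the rim, which grips well (friction about 1.1): press inwards 5 to 10 N. A fingertip led round without turning itself turns the nut more than it goes round, as the rim also rolls along its sides.
- nut_centre (a point): Centre of the steel knurled nut: axis upright, 50 mm diameter, 22 mm high; own x -27, y 0 mm of the jig, at first 68 mm above the bench. Nut and strap rise 2.5 mm a turn. A 12 mm stud in its middle ends 86.5 mm above the bench. A fingertip whose end is 66 mm above the bench meets only the nut's rim, and all round the nut is open at that height.
- nut_mark (a point): Outer end of the red index line on the nut's top face, at its rim (a red line also runs down the rim there). It points to the jig's front (-x) when the nut is tight and goes round with the nut.
- strap_toe (a point): Underside of the dark steel strap on the rail, 11 mm in from the strap's end; 47 mm above the bench when tight. The strap lies under the nut, 24 mm wide (jig's y), from own x -78 to +36 mm of the jig; its top is 55 mm above the bench at first and rises with the nut.
- rail_centre (a point): Centre (half-way up) of the dark oak rail, 45 (x) x 160 (y) x 32 mm high, about 0.17 kg, on the jig's base, its back against the fence, axes as the jig's. Two pale 11 mm plugs stand 3 mm proud of its top, 20 mm right and 60 mm left of its centre; the right one has to pass under the strap. Slides easily once the clamp is slack.
- rail_left_end (a point): Centre of the rail's left end face, half-way up; it is to meet the end stop.
- rail_right_end (a point): Centre of the rail's right end face, half-way up (31 mm above the bench), where it is to be pushed; clear base lies to the right of it.
- screwdriver: red-handled screwdriver, 210 mm long, lying on the bench to the right. To be left alone.
- tape_rule: yellow tape measure, 95 x 35 x 65 mm, standing to the left. To be left alone.
- square: try square, wooden stock and steel blade, 161 x 105 mm, lying to the left. To be left alone.
- pencil: yellow carpenter's pencil, 176 mm long, lying near the bench's front edge to the right. To be left alone.
- pliers: blue-handled pliers, 169 mm long, lying behind the jig. To be left alone.
- rail: The oak rail itself (see its centre): origin on its underside, 16 mm below the centre, same axes.

How it is judged (in metres and radians):
On the way, in this order (a step that is already met when the one before it is completed fails the run):
1. the nut is slackened at least 1.75 turns with the rail still where it was (value of joint nut above 11 rad and distance of rail_centre from where it was at the start of the episode below 0.012 m), for 0.2 s.
2. the rail is home against the end stop (y of rail_left_end in the frame of stop_face above -0.003 m), for 0.2 s.
At the end, for the whole second after the job is handed in: The nut stands 1.75 to 2.5 turns (11.0 to 15.7 rad) open, and the rail lies still, flat on the jig's base and along the fence (within 4 mm and 3 degrees), its left end within 3 mm of the end stop (value of joint nut between 11 and 15.7 rad and y of rail_left_end in the frame of stop_face above -0.003 m and angle between the y axis of rail_centre and the y axis of jig, either way round below 0.05 rad and x of rail_centre in the frame of jig above 0.0284 m and z of rail_centre in the frame of jig below 0.034 m and linear speed of rail below 0.01 m/s); the robot touches nothing.
It fails at once if the nut is slackened past two and a half turns (value of joint nut above 15.7 rad).
It fails at once if the rail is shifted more than 12 mm before the nut is 1.75 turns slack (value of joint nut below 11 rad and distance of rail_centre from where it was at the start of the episode above 0.012 m).
It fails at once if the nut or the rail is gripped between the fingers ((contact force between the fingers and nut above 0.5 N and horizontal distance between the grasp point and nut_centre below 0.012 m) or (contact force between the fingers and rail above 0.5 N and z of the grasp point in the frame of rail_centre below 0.016 m and y of the grasp point in the frame of rail_centre between -0.078 and 0.078 m and x of the grasp point in the frame of rail_centre between -0.021 and 0.021 m)).
It fails at once if the rail is lifted or tipped (z of rail_centre in the frame of jig above 0.039 m or angle between rail_centre's own z axis and vertical above 0.15 rad).
It fails at once if a tool beside the jig is moved more than 20 mm (distance of any of screwdriver, tape_rule, square, pencil, pliers from where it was at the start of the episode above 0.02 m).
It also fails if it takes over 61 s, if anything falls off the work surface, if the arm or the gripper's body presses on something with over 40 N, if the wrist force passes 120 N, or if a joint passes its speed limit or range.

### The arm

A 6-joint arm with a two-finger parallel gripper is mounted at the origin on a cart in front of the work surface, level with it; the furniture and walls round the work are solid. World frame = base frame: x ahead of the robot, y to its left, z up, the work surface at z = 0. Lengths are in mm, angles in rad, forces in N, time in s.
With the tool pointing down it reaches from about 350 to 975 mm from the base axis. Payload 7.1 kg.
Tool frame: the origin (TCP) lies on the front face of the gripper's body, between the roots of the fingers; the fingertips stand 80 mm ahead of it and the grasp point (between the pads) lies 61 mm ahead of it (env.tips_ahead is the distance from the TCP to the fingertips, in mm); z points along the fingers, y is the line along which they close (so a half turn about z gives the same grasp; the last joint's range is limited). The gripper opens to 88 mm and grips with 3 to 60 N. Pads are 20 mm wide; open, the fingers measure 115 mm over their backs; the gripper's body (75 mm by 178 mm) begins 61 mm behind the grasp point.
Start: joints at [1.284, 0.423, 1.63, -0, 1.089, -0.019], TCP at [165.35, 602.715, 302.675] pointing down, gripper open.
Joint ranges: [-3, 3], [-0.9, 2.11], [0.09, 2.58], [-1.31, 4.45], [0.11, 2.69], [-2.54, 2.54]. Speed limits (rad/s): [2.39, 2.39, 3.01, 3.14, 3.14, 3.14].

### API

Orientations are given as a unit quaternion [x, y, z, w].
In Python, from station import env, set_gripper, viewer, workorder gives the robot as it stands. Calls block until the motion is done:
- env.reach(position, orientation): joint-space move of the TCP to a pose.
- env.move_l(position, rot=None, rate=150, f_stop=None): straight line of the TCP; rot=None keeps the orientation; rate is the mean speed in mm/s. With f_stop (N) it stops when the force on the tool has changed by that much, and returns True; else False.
- env.move_joints(angles): joint-space move.
- set_gripper(opening): finger opening in mm; the grip force is fixed at half the most; returns when the fingers have stopped.
- env.hold(seconds).
- env.ik(position, orientation): joint angles nearest the present ones, or None.
- env.read_state(): the state.
- viewer.camera(name): name is "scene" or "side" or "wrist"; returns the picture (480x640x3 uint8, blue, green, red); there is no depth.
- viewer.camera_params(name): a dict with "fx", "fy", "cx", "cy" (pixels), "dist" ([k1, k2, p1, p2, k3] as OpenCV has them; the pictures are not rectified), "pose" (4x4, takes a point from camera to world coordinates); the wrist camera has in their place "tool_from_camera" (4x4, takes a point from camera to tool coordinates, whose origin is the TCP and whose axes are the flange's). Camera axes: x right, y up, looking along -z (the intrinsics and any distortion apply to the point x, -y, -z); pixel columns grow to the right and rows downward; lengths in mm; the calibration is good to about 2 mm. A picture is of the moment at which its call begins: read the wrist's pose just before it. camera_params takes no time and is no camera call.
A pose or a line that the arm cannot do raises env.IKError and nothing moves.
- workorder.sign_off(): hands the job in; it is judged then, once.
The state is a dict: "time_s": time; "qpos": joint angles; "dq": joint speeds; "tau": joint torques, N m; "tool_pos": TCP position; "orientation": TCP orientation; "force": force on the tool from outside, world axes, zero at the start; "wrist_torque": the same for the moment, N m; "width": finger opening in mm; "grip_force": force on a finger pad.
Only numpy, scipy, OpenCV 4.12 (cv2) and the standard library are available. Lean on these libraries where they do the work, as an engineer would, in place of code of your own. Each camera call takes 0.05 s, during which the arm holds its last target. There are 200 camera calls.

## Working session

There is one attempt and no reset: what is moved stays moved. The work goes in short steps, each a Python script; the robot and the scene stay as the last script left them, time stands still between calls to the robot, and variables do not carry over. Pictures are saved under pics/ and viewed, at most 10 in all, crops included, and the job is handed in when it is done.

```bash
ls; mkdir -p pics
python3 - <<'E'
from station import env, set_gripper, viewer, workorder
import cv2
s=env.read_state();print(s)
for n in("scene","side"):
    cv2.imwrite(f"pics/{n}0.png",viewer.camera(n));p=viewer.camera_params(n);print(n,p)
print(viewer.camera_params("wrist"))
E
```

```text
pics
{'time_s': 0.0, 'qpos': array([ 1.28396857e+00,  4.23838400e-01,  1.63066130e+00,  1.25163485e-05,
        1.08859842e+00, -1.90677833e-02]), 'dq': array([ 0.00052506, -0.00096966, -0.00059255,  0.00086788,  0.00094984,
       -0.00121404]), 'tau': array([ 3.28753276e-04, -5.44624472e+01, -2.73667556e+01,  6.42530713e-02,
        2.27923715e-02, -1.14957570e-04]), 'tool_pos': array([165.25187596, 602.32101976, 301.91440336]), 'orientation': array([ 1.33483248e-01,  9.91050784e-01, -7.43105487e-04, -1.20158838e-04]), 'force': array([ 0.33421837, -0.2066075 , -0.31160755]), 'wrist_torque': array([-0.01905234,  0.01103829,  0.01695696]), 'grip_force': 0.0, 'width': 87.98097309724767}
scene {'fx': 447.01317051994465, 'fy': 447.01317051994465, 'cx': 311.5497638853085, 'cy': 241.16571660860282, 'dist': array([-0.06683081,  0.        ,  0.        ,  0.        ,  0.        ]), 'pose': array([[ 7.25213794e-01,  3.67601486e-01, -5.82180470e-01,
        -7.92654324e+01],
       [-6.88368564e-01,  3.69151764e-01, -6.24400268e-01,
        -6.18694248e+02],
       [-1.46175186e-02,  8.5357842
[... 523 characters left out ...]
3e-02,  9.39421050e-01,  3.42463875e-01,
         5.80473531e+02],
       [ 0.00000000e+00,  0.00000000e+00,  0.00000000e+00,
         1.00000000e+00]])}
{'fx': 361.1413078863799, 'fy': 361.1413078863799, 'cx': 318.85493591840594, 'cy': 241.98538507158509, 'dist': array([-0.05039869,  0.        ,  0.        ,  0.        ,  0.        ]), 'tool_from_camera': array([[ 4.56519840e-04,  9.52266852e-01,  3.05266496e-01,
         8.46815763e+01],
       [ 9.99999747e-01, -6.01129032e-04,  3.79719122e-04,
         2.87105006e-01],
       [ 5.45098487e-04,  3.05266246e-01, -9.52266886e-01,
        -8.28954519e+01],
       [ 0.00000000e+00,  0.00000000e+00,  0.00000000e+00,
         1.00000000e+00]])}
```

View pics/scene0.png

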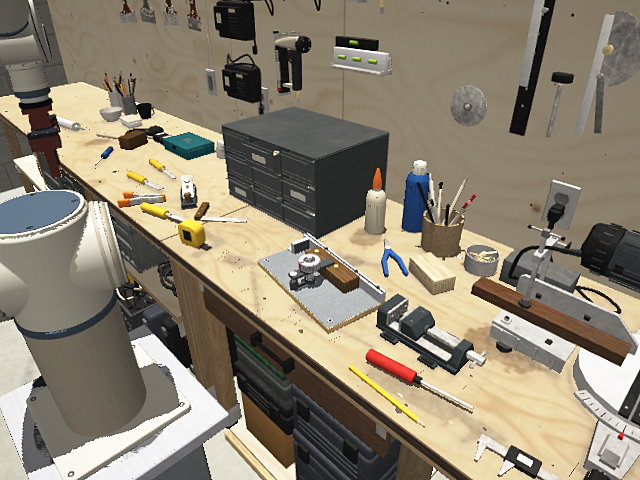

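View pics/side0.png

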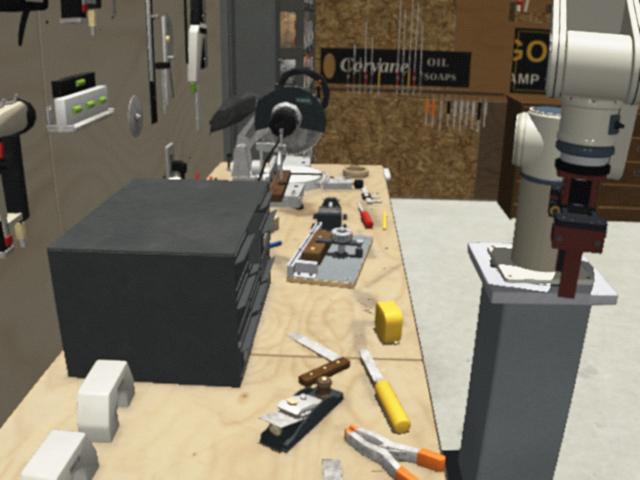

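The scene view shows the jig at about (320,285) with the nut at (308,261). In the side view the nut is at (342,234). The big cabinet stands behind and to the left of the jig. I'll triangulate roughly, then look with the wrist camera.

```bash
cat > h.py <<'E'
from station import env, set_gripper, viewer, workorder
import cv2, numpy as np
from scipy.spatial.transform import Rotation as R
def ray(name,uv,T=None,):
    p=viewer.camera_params(name)
    K=np.array([[p["fx"],0,p["cx"]],[0,p["fy"],p["cy"]],[0,0,1]])
    u=cv2.undistortPoints(np.array([[uv]],float),K,p["dist"])[0,0]
    P=p["pose"] if T is None else T@p["tool_from_camera"]
    return P[:3,3],P[:3,:3]@np.array([u[0],-u[1],-1])
def plane(name,uv,z,T=None):
    o,d=ray(name,uv,T); return o+d*(z-o[2])/d[2]
def tool():
    s=env.read_state();T=np.eye(4);T[:3,:3]=R.from_quat(s["orientation"]).as_matrix();T[:3,3]=s["tool_pos"];return T
def down(yaw):  # tool x axis at yaw in world, z down
    return (R.from_euler('z',yaw)*R.from_euler('x',np.pi)).as_quat()
E
python3 - <<'E'
from h import *
n=plane("scene",(308,260),79);print(n,plane("side",(342,230),79))
for p in [(258,262),(331,329),(384,293)]: print(plane("scene",p,15))
print(tool())
for yaw in np.arange(-3.14,3.15,.785):
    print(yaw, env.ik([n[0],n[1],330],down(yaw)))
E
```

```text
[488.72029558   3.34410363  79.        ] [492.77612342  -6.93201732  79.        ]
[457.62730973 155.92522732  15.        ]
[ 413.48092006 -143.93293755   15.        ]
[ 583.55810314 -145.13095216   15.        ]
[[-9.64370237e-01  2.64556039e-01 -3.86192123e-04  1.65225303e+02]
 [ 2.64556320e-01  9.64369322e-01 -1.32854936e-03  6.02357125e+02]
 [ 2.09560807e-05 -1.38338303e-03 -9.99999043e-01  3.01980685e+02]
 [ 0.00000000e+00  0.00000000e+00  0.00000000e+00  1.00000000e+00]]
-3.14 [-0.01750868  0.18680514  1.89842256  0.          1.05636496 -1.58989766]
-2.355 [-0.01750868  0.18680514  1.89842256  0.          1.05636496 -2.37489766]
-1.5699999999999998 None
-0.7849999999999997 [-1.75086776e-02  1.86805138e-01  1.89842256e+00 -4.44089210e-16
  1.05636496e+00  2.33828765e+00]
4.440892098500626e-16 [-1.75086776e-02  1.86805138e-01  1.89842256e+00 -4.44089210e-16
  1.05636496e+00  1.55328765e+00]
0.7850000000000006 [-1.75086776e-02  1.86805138e-01  1.89842256e+00 -4.44089210e-16
  1.05636496e+00  7.68287649e-01]
1.5700000000000007 [-1.75086776e-02  1.86805138e-01  1.89842256e+00 -4.44089210e-16
  1.05636496e+00 -1.67123508e-02]
2.355000000000001 [-0.01750868  0.18680514  1.89842256  0.          1.05636496 -0.80171235]
3.140000000000001 [-0.01750868  0.18680514  1.89842256  0.          1.05636496 -1.58671235]
```

Run:
```python
from h import *
print("cabinet corners", plane("scene",(306,236),0)[:2], plane("scene",(232,195),0)[:2],plane("side",(265,290),0)[:2],"vise",plane("scene",(378,325),0)[:2])
t=env.read_state()["time_s"]
set_gripper(0); env.reach([425,-10,270],down(np.pi)); 
T=tool(); im=viewer.camera("wrist"); np.save("T1.npy",T); cv2.imwrite("pics/w1.png",im)
s=env.read_state();print(T.round(3),s["time_s"]-t,s["width"])
```

```text
cabinet corners [647.28769699 183.08798045] [654.68578213 555.86829342] [658.74281294 181.43298356] vise [ 504.64767716 -193.65720134]
[[-1.00000e+00 -1.00000e-03  0.00000e+00  4.25244e+02]
 [-1.00000e-03  1.00000e+00  0.00000e+00 -9.59000e+00]
 [-0.00000e+00  0.00000e+00 -1.00000e+00  2.70060e+02]
 [ 0.00000e+00  0.00000e+00  0.00000e+00  1.00000e+00]] 3.7666999999999997 0.3982685907766257
```

View pics/w1.png

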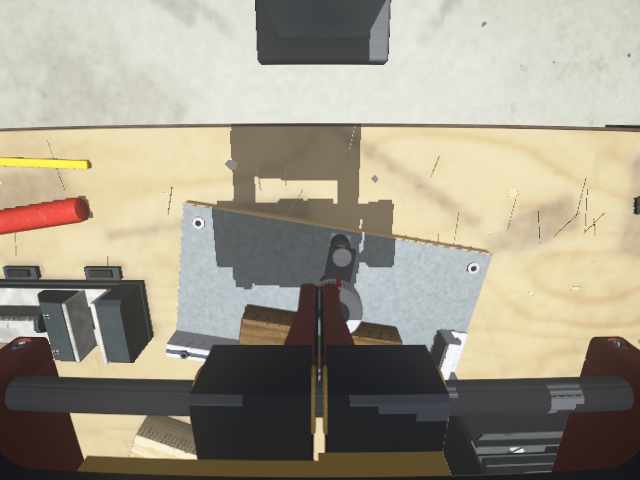

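The wrist view shows the jig turned about 9° (corners at (185,203) and (490,252)). The nut at (348,305) is partly hidden by the fingers. I'll move the hand back so everything is visible.

Run:
```python
from h import *
env.move_l([545,-15,270],rate=200)
T=tool(); im=viewer.camera("wrist"); np.save("T2.npy",T); cv2.imwrite("pics/w2.png",im)
print(T[:3,3])
```

```text
[543.91605312 -14.75012473 269.4391684 ]
```

View pics/w2.png

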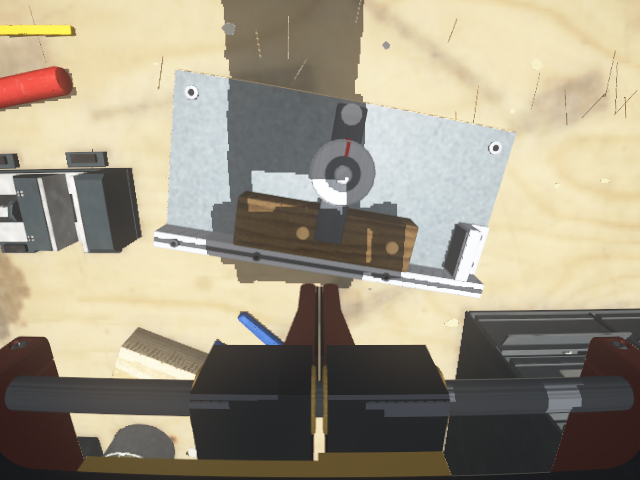

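The picture shows the nut top centred at (342,173) with its red mark at (348,142). The base's front corners are at (178,70) and (515,131). The rail top runs from (240,192) to (417,224), and the stop is at (450,250).

Run:
```python
from h import *
T=np.load("T2.npy"); im=cv2.imread("pics/w2.png")
P=lambda uv,z: plane("wrist",uv,z,T)[:2]
a,b=P((178,70),15),P((515,131),15); print("front corners",a,b,np.linalg.norm(b-a))
d=(b-a)/np.linalg.norm(b-a); yaw=np.arctan2(-d[0],d[1]); print("yaw",yaw,np.degrees(yaw))
ex=np.array([np.cos(yaw),np.sin(yaw)]); ey=np.array([-np.sin(yaw),np.cos(yaw)])
org=(a+b)/2+86*ex; print("origin",org,"nut pred",org-27*ex)
g=cv2.medianBlur(cv2.cvtColor(im,6),3)
c=cv2.HoughCircles(g[110:230,280:410],cv2.HOUGH_GRADIENT,1,30,param1=120,param2=15,minRadius=28,maxRadius=38)
print(c, "nut", P((342,173),79))
if c is not None: print([P((x[0]+280,x[1]+110),79) for x in c[0][:3]])
for uv in[(240,192),(417,224),(409,270)]:
    q=P(uv,47)-org; print("rail top",q@ex,q@ey)
q=P((343,268),47)-org
o=P((463,222),45)-org;print("stop",o@ex,o@ey)
cv2.imwrite("pics/fing.png",cv2.resize(im[270:390,240:400],None,fx=4,fy=4))
```

```text
front corners [ 410.57678692 -136.69656535] [460.7346032  163.94001755] 304.79199712131447
yaw -0.16531605528942622 -9.471912253835491
origin [520.48320488  -0.53078526] nut pred [493.85131226   3.91244505]
[[[63.5 61.5 33. ]]] nut [492.16941803   2.8442303 ]
[array([491.05042184,   3.94812504])]
rail top 5.0271272344493125 -81.55199735705762
rail top 7.46245909061793 74.35603953260605
rail top 50.893843591332505 77.83274205026768
stop -0.7589627537882552 115.0644748817601
```

View pics/fing.png

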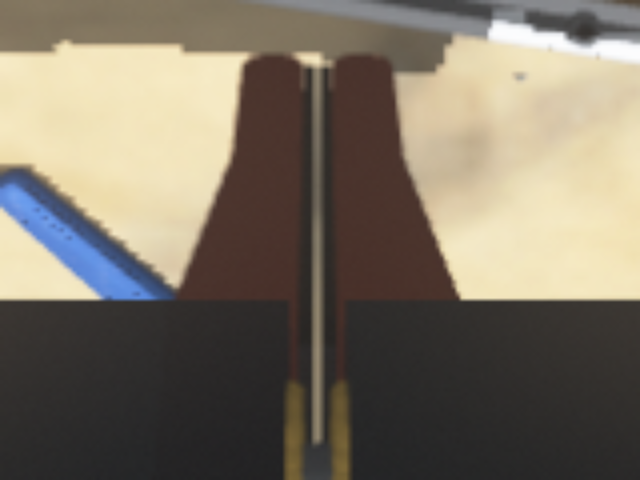

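```bash
cat > nut.py <<'E'
from h import *
YAW=-0.165; HX,HY,RN=10.0,9.0,25.0
ROT=down(np.pi+YAW); Rj=R.from_euler('z',YAW).as_matrix()[:2,:2]
ORG=np.array([520.0,-0.7]); Z=149.0
def path(ds=8.0,step=np.radians(22.5)):
    """one orbit from the middle of the front flat: list of (normal angle, support offset, contact arc length)"""
    S=[(-HX,-HY),(HX,-HY),(HX,HY),(-HX,HY)] # tip centre support for normals in quadrant (pi..1.5pi) etc.
    out=[]; phi=np.pi; prev=np.array([-HX,0.])
    for k in range(4):
        s=np.array(S[k])
        out.append((phi,s,np.linalg.norm(s-prev)))
        for _ in range(4):
            phi+=step; out.append((phi,s,RN*step))
        prev=s
    out.append((phi,np.array([-HX,0.]),HY))
    return out
def pos(c,phi,s,pen):
    n=np.array([np.cos(phi),np.sin(phi)])
    p=Rj@((RN-pen)*n+s)+c
    return [p[0],p[1],Z]
def fn(phi,f0):
    f=Rj.T@(env.read_state()["force"]-f0)[:2]
    n=np.array([np.cos(phi),np.sin(phi)]); t=np.array([-n[1],n[0]])
    return f@n,f@t
E
python3 - <<'E'
from nut import *
c=np.array([492.3,3.6])
p=pos(c,np.pi,np.array([-HX,0.]),-14); 
env.reach([p[0],p[1],200],ROT); env.move_l(p,rate=100)
env.hold(.15); f0=env.read_state()["force"].copy(); t0=env.read_state()["time_s"]
hit=env.move_l(pos(c,np.pi,np.array([-HX,0.]),5),rate=25,f_stop=3)
s=env.read_state(); q=Rj.T@(s["tool_pos"][:2]-c); print(hit,q,"gap",-q[0]-HX, fn(np.pi,f0),s["time_s"],s["tool_pos"][2])
pen=RN-(-q[0]-HX)
t=s["time_s"]
for d in(.5,1,1.5):
    env.move_l(pos(c,np.pi,np.array([-HX,q[1]]),pen+d),rate=30); s=env.read_state(); print(d,fn(np.pi,f0),s["time_s"]-t,Rj.T@(s["tool_pos"][:2]-c))
np.savez("st.npz",c=c,f0=f0,pen=pen)
E
```

```text
True [-35.58282354  -0.05057524] gap 25.58282354407156 (np.float64(-1.5908467610316621), np.float64(0.774670828813295)) 6.6083 148.74226839760982
0.5 (np.float64(1.1213680108656334), np.float64(-0.4620872806513337)) 0.25 [-35.38812272  -0.08470021]
1 (np.float64(4.228209711350085), np.float64(-0.24849379464639287)) 0.5 [-35.2307962  -0.0803246]
1.5 (np.float64(5.437147272981912), np.float64(-0.5831403950756231)) 0.75 [-35.08767322  -0.11522844]
```

```bash
cat >> nut.py <<'E'
def run(c,f0,pen,items,target=7.5,rate=35):
    arc=0; log=[]
    for phi,s,l in items:
        env.move_l(pos(c,phi,s,pen),rate=rate); arc+=l
        n,t=fn(phi,f0); log.append((round(np.degrees(phi))%360,round(n,1),round(t,1),round(pen,1)))
        if n>25 or n<-5: print("abort",log); break
        pen+=np.clip(.22*(target-n),-.8,.8)
    return pen,arc/RN,log
E
python3 - <<'E'
from nut import *
d=np.load("st.npz"); c,f0,pen=d["c"],d["f0"],float(d["pen"])+2
pen,th,log=run(c,f0,pen,path()[:10])
print(*log,sep="\n"); print("theta",th,env.read_state()["time_s"],env.read_state()["tool_pos"][2])
T=tool(); np.save("T3.npy",T); cv2.imwrite("pics/w3.png",viewer.camera("wrist")); np.savez("st.npz",c=c,f0=f0,pen=pen)
E
```

```text
(180, np.float64(6.6), np.float64(0.4), 1.4)
(202, np.float64(7.1), np.float64(0.1), np.float64(1.6))
(225, np.float64(7.1), np.float64(0.2), np.float64(1.7))
(247, np.float64(9.8), np.float64(-1.3), np.float64(1.8))
(270, np.float64(11.4), np.float64(-0.9), np.float64(1.3))
(270, np.float64(6.7), np.float64(0.0), np.float64(0.5))
(292, np.float64(5.8), np.float64(-0.4), np.float64(0.7))
(315, np.float64(6.1), np.float64(-0.7), np.float64(1.0))
(338, np.float64(6.9), np.float64(-0.5), np.float64(1.3))
(0, np.float64(5.3), np.float64(-0.3), np.float64(1.5))
theta 4.301592653589792 11.8 149.9640896593453
```

View pics/w3.png

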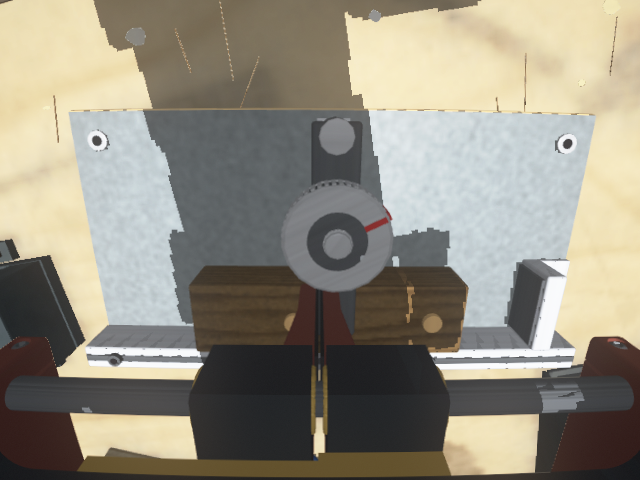

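The red mark has moved to the right and slightly up, at (390,216) about the nut centre (337,240). That means the nut has turned about 294° (5.1 rad), somewhat more than the path-length estimate. I'll go on to the left side and measure the mark by code.

```bash
cat >> nut.py <<'E'
def mark(c,z,im=None,T=None):
    if im is None: T=tool(); im=viewer.camera("wrist")
    h=cv2.cvtColor(im,cv2.COLOR_BGR2HSV)
    m=(((h[...,0]<5)|(h[...,0]>174))&(h[...,1]>170)&(h[...,2]>100))
    v,u=np.nonzero(m); a=[]
    for x,y in zip(u,v):
        q=Rj.T@(plane("wrist",(float(x),float(y)),z,T)[:2]-c)
        if 12<np.hypot(*q)<25.5: a.append(q)
    if len(a)<8: return None,len(a)
    q=np.mean(a,0); return (np.arctan2(q[1],q[0])-np.pi)%(2*np.pi),len(a)
E
python3 - <<'E'
from nut import *
d=np.load("st.npz"); c,f0,pen=d["c"],d["f0"],float(d["pen"])
print("w2",mark(c,79,cv2.imread("pics/w2.png"),np.load("T2.npy")),"w3",mark(c,81,cv2.imread("pics/w3.png"),np.load("T3.npy")))
pen,th,log=run(c,f0,pen,path()[10:16])
print(*[[float(x) for x in l] for l in log],sep="\n"); print("theta+",th,env.read_state()["time_s"],mark(c,82.5))
np.savez("st.npz",c=c,f0=f0,pen=pen)
E
```

```text
w2 (None, 0) w3 (np.float64(5.122312331777197), 11)
[0.0, 6.0, 0.3, 2.0]
[23.0, 5.6, 0.0, 2.3]
[45.0, 5.2, -1.6, 2.7]
[68.0, 9.5, -1.7, 3.2]
[90.0, 8.3, -2.3, 2.8]
[90.0, 9.4, 0.2, 2.6]
theta+ 3.090796326794897 14.8417 (np.float64(2.0767737574586045), 24)
```

Run:
```python
from nut import *
d=np.load("st.npz"); c,f0,pen=d["c"],d["f0"],float(d["pen"])
pen,th,log=run(c,f0,pen,path()[16:]+path()[:5])
print(*[[float(x) for x in l] for l in log],sep="\n"); print("theta+",th,env.read_state()["time_s"],mark(c,84))
p=tool()[:3,3]; n=Rj@np.array([0,-1.]); 
env.move_l([p[0]+25*n[0],p[1]+25*n[1],Z],rate=80)
print(mark(c,84)); cv2.imwrite("pics/w4.png",viewer.camera("wrist")); np.save("T4.npy",tool()); print(env.read_state()["time_s"])
```

```text
[113.0, 9.8, -2.4, 2.2]
[135.0, 7.4, -2.5, 1.7]
[158.0, 5.1, -1.3, 1.7]
[180.0, 7.1, -0.1, 2.2]
[180.0, 6.5, 0.7, 2.3]
[180.0, 8.3, 1.1, 2.5]
[202.0, 7.0, -0.1, 2.3]
[225.0, 8.8, -0.8, 2.5]
[247.0, 11.2, -1.6, 2.2]
[270.0, 13.3, -1.7, 1.4]
theta+ 3.861592653589793 18.9417 (np.float64(0.21447512479292996), 87)
(np.float64(0.21924767618768204), 58)
19.575
```

View pics/w4.png

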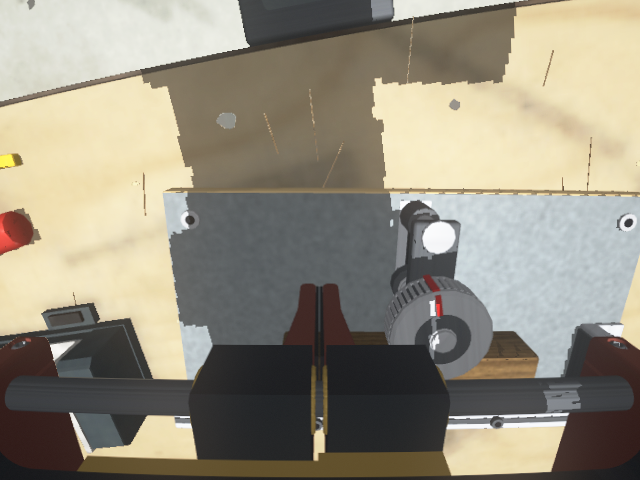

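The mark is at the front again at (432,285), so the nut stands at 12.57+0.22 = 12.8 rad, two turns open, and the strap has clearly risen. Next is the push.

Run:
```python
from nut import *
J=lambda x,y,z: [*(ORG+Rj@np.array([x,y])),z]
env.move_l(J(34,-106,149),rate=120)
print(env.move_l(J(34,-106,107),rate=70,f_stop=15)); env.hold(.2)
hit=env.move_l(J(34,-40,107),rate=40,f_stop=10); env.hold(.3)
s=env.read_state(); print(hit,Rj.T@(s["tool_pos"][:2]-ORG),Rj.T@s["force"][:2],s["time_s"])
T=tool();cv2.imwrite("pics/w5.png",viewer.camera("wrist"));np.save("T5.npy",T)
```

```text
False
True [ 33.7016827 -48.5411878] [-0.02308503 -1.64016634] 22.9917
```

View pics/w5.png

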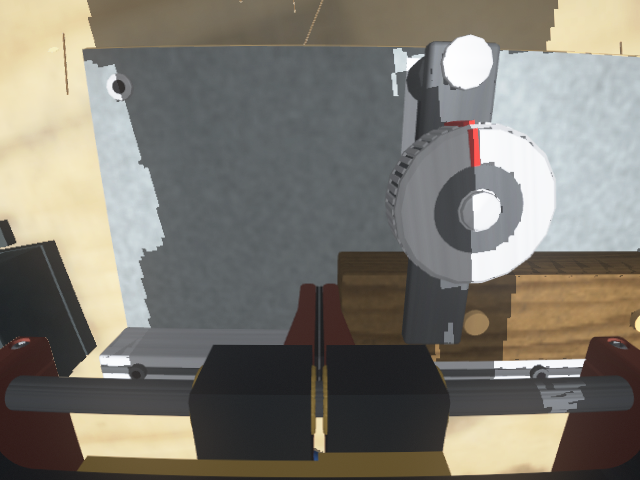

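The rail has moved left, and its right plug at (476,322) has passed the strap. Next I'll press gently to seat it, back off and check the stop end.

Run:
```python
from nut import *
J=lambda x,y,z: [*(ORG+Rj@np.array([x,y])),z]
hit=env.move_l(J(34,-43,107),rate=20,f_stop=12); env.hold(.4)
s=env.read_state(); print(hit,Rj.T@(s["tool_pos"][:2]-ORG),Rj.T@s["force"][:2])
env.move_l(J(34,-75,107),rate=80); env.move_l(J(34,-75,230),rate=120); env.move_l(J(80,50,270),rate=200)
T=tool();im=viewer.camera("wrist");cv2.imwrite("pics/w6.png",im);np.save("T6.npy",T);print(env.read_state()["time_s"],env.read_state()["force"])
cv2.imwrite("pics/w6c.png",cv2.resize(im[60:340,180:540],None,fx=2,fy=2)); print(mark(np.array([492.3,3.6]),84,im,T))
```

```text
True [ 33.40267354 -48.40521251] [ 0.3178796  -1.81906361]
26.2 [-0.12163478 -0.06721421 -0.41639095]
(np.float64(0.2447013411614014), 30)
```

View pics/w6c.png

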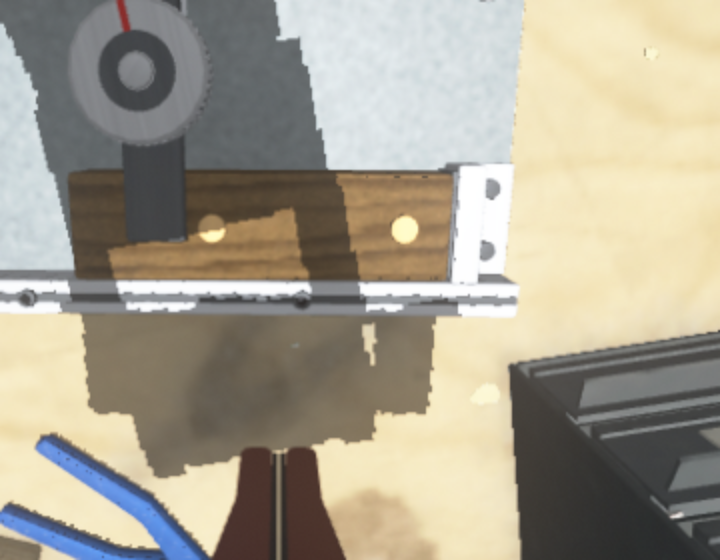

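The rail's left end at (452,225) is flush with the stop, it lies flat against the fence, and the nut is still at about 12.8 rad. The gripper is clear of everything, so I'm handing it in.

```bash
python3 -c "
from h import *
print(workorder.sign_off())"
```

```text
the job is handed in; nothing more can be done
None
```

The job is handed in: the nut is about two turns open (about 12.8 rad), the rail looks flush against the end stop and flat along the fence, and the gripper is clear after about 26 s; no verdict was returned.

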